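# Fit the hold-down spring on the soldering jig

## Robot

A 6-joint arm with a two-finger parallel gripper is mounted at the origin on a cart in front of the work surface, level with it; the furniture and walls round the work are solid. World frame = base frame: x ahead of the robot, y to its left, z up, the work surface at z = 0. Lengths are in m, angles in rad, forces in N, time in s.
With the tool pointing down it reaches from about 0.375 to 0.9 m from the base axis. Payload 3.1 kg.
Tool frame: the origin (TCP) lies midway between the tips of the shut fingers; the grasp point (between the pads) lies 19 mm behind it; z points along the fingers, y is the line along which they close (so a half turn about z gives the same grasp; the last joint's range is limited). The gripper opens to 87 mm and grips with 3 to 60 N. Pads are 19 mm wide; open, the fingers measure 117 mm over their backs; the gripper's body (75 mm by 190 mm) begins 51 mm behind the grasp point.
Start: joints at [-1.456, 0.527, 1.433, -0, 1.181, -0.178], TCP at [0.181, -0.598, 0.223] pointing down, gripper open.
Joint ranges: [-3.08, 3.08], [-0.75, 2.2], [0.22, 2.44], [-1.43, 4.57], [0, 2.65], [-2.85, 2.85]. Speed limits (rad/s): [2.79, 2.79, 3.14, 3.14, 3.14, 3.14].

## Interface

Orientations are given as [roll, pitch, yaw] about the fixed x, y, z axes, in that order (R = Rz(yaw) Ry(pitch) Rx(roll)).
In Python, from station import ctrl, cams, job gives the robot as it stands. The module is installed in compiled form; this text tells all that it offers.
- The arm moves only by the tool jog_arm, never from a script. Its argument "series" is a list of rows, each a list of 3 entries, a list of its own where there are three numbers: the opening, from 0 (shut) to 1 (fully open), then the shift along the tool's x, y, z in mm, then the turn, a rotation vector about the tool's x, y, z in rad. A call has 1 to 12 rows; each row is the pose to reach, as a shift and turn from the pose commanded when the call began, along the tool's axes at that moment; what a row does not reach only later rows make up. A row lasts 1/8 s, in which the tool goes at most 62.5 mm and 10.7 degrees, less where a joint would pass 70% of its speed; a pose out of reach is approached as far as the arm can. A call with a gripper value outside its range is refused whole. The fingers move at their own pace and stop on an object; the grip force is fixed at half the most. Time passes only in rows, so rows that repeat a pose let the fingers close. It gives the time, the measured TCP pose, the force, the opening and the grip force at its end, in the units of the state.
- ctrl.state(): the state, without advancing time (a new reading comes with each control period).
- cams.read_camera(name): name is "scene" or "top"; returns (picture, depth): 420x560x3 uint8, red, green, blue; 420x560 float32, m along the optical axis (not along the pixel's ray), 0 where there is no reading.
- cams.camera_model(name): a dict with "fov_y" (degrees; the focal length in pixels is half the picture's height over the tangent of half this angle, whatever the lens; pixels are square), "cx", "cy" (the principal point, pixels), "distortion" ([k1, k2, p1, p2, k3] as OpenCV has them; the pictures are not rectified), "R" (3x3) and "t" (3): a world point X has camera coordinates R X + t. Camera axes: x right, y down, z forward; pixel columns grow to the right and rows downward; lengths in m; the calibration is good to about 2 mm. A picture is of the moment at which its call begins. camera_model takes no time and is no camera call.
- job.close_job(): hands the job in; it is judged then, once.
The state is a dict: "time_s": time; "joint_positions": joint angles; "dq": joint speeds; "joint_torque": joint torques, N m; "ee_pos": TCP position; "eef_rot": TCP orientation; "contact_force": force on the tool from outside, world axes, zero at the start; "moment": the same for the moment, N m; "grip_width": opening from 0.0 (shut) to 1.0 (fully open); "grip_force": force on a finger pad.
Only numpy, scipy, OpenCV 4.12 (cv2) and the standard library are available. Lean on these libraries where they do the work, as an engineer would, in place of code of your own. Each camera call takes 0.05 s, during which the arm holds its last target. There are 200 camera calls.

## Task

Fit the hold-down spring on the soldering jig so that its strap clamps the copper plate: thread the coil spring over the upright post, twisting it a little whenever it snags on the post's cross pin, press its brass cap down until the pin has come right through the slot in the cap, turn the cap clockwise until its groove has come under the pin, and let it rise so that the pin sits in the groove. Feel your way and do not force it: the pin bends easily. Leave the cap locked and let go, and do not disturb the other things on the bench.

Things in the scene. Friction and masses are not known exactly. Their poses are not given: they have to be found in the camera images.
- cap_mid (a point): centre of the knurled brass cap of the loose spring unit: cap 28 mm diameter, 22 mm high, with a steel coil spring fixed to it that sticks out 40 mm below. The unit stands upright on its spring, this point about 50 mm above the bench, z up. Grasp the cap by its knurled side, any way round. The x axis lies along the slot in the cap's steel floor.
- cap_floor (a point): middle of the underside of the cap's 7 mm thick steel floor, 9 mm below cap_mid. A slot 5.2 mm wide runs right across the floor along x, with a 9 mm hole in the middle; the slot is the same both ways round. The post's cross pin passes through it only when slot and pin are in line to about 8 degrees; otherwise the floor lands on the pin and must be twisted until it drops.
- pin_groove (a point): bottom of the groove (5.8 mm wide) on top of the cap's floor in which the pin is to rest; 2 mm below cap_mid. It runs 75 degrees counter-clockwise (from above) from the slot. Between slot and groove is a low land, top level with cap_mid; high stops stand beyond, top 5 mm above cap_mid. So with the pin above the land the cap turns clockwise 75 degrees (give or take 10) to the groove; a stop follows.
- spring_end (a point): centre of the spring's lower end, 51 mm below cap_mid when relaxed. Coils 23 mm outside, 19 mm inside diameter. Rate 0.7 N per mm; the end gives sideways a little (0.7 mm per N). The last coil's 4 mm wide tail is turned inward (to 4.5 mm from the axis) and 6 mm up, under the -x end of the cap's slot; it catches on the pin if it comes down within 30 degrees of it; a twist of 35 to 60 degrees frees it.
- pin (a point): middle of the cross pin through the jig's post, on the post's axis, 66.5 mm above the bench; axes are the jig's. The pin is 3.5 mm thick, 16 mm long, level, roughly along the jig's y axis, but turned up to 35 degrees (0.6 rad) either way from it, which this point does not tell: look or feel. The cap's floor meets a crossed pin with cap_mid 10.7 mm above here. Locked, cap_mid is about 1 mm above.
- post_top (a point): round top of the jig's upright steel post, 71.5 mm above the bench, 5 mm above the pin. The post is 7 mm thick and does not turn. The pin and coils bend if the spring is threaded with over 12 N or the cap is pushed on a crossed pin with over 30 N or turned on its stop with over 40 N; about 11 N bring the low land below the pin (cap_mid 2 mm below point pin; 3 to 4 is ample).
- spring_seat (a point): steel washer on the strap round the post, 27.5 mm above the bench, 39 mm below the pin: the spring's end rests here, and its compression begins with cap_mid 12 mm above point pin.
- jig: soldering jig, fixed to the bench: steel tray with grey board, 138 (x) x 78 (y) x 16 mm, origin at the centre of its underside, post at its centre; carries the post and the strap
- strap: aluminium clamp strap of the jig, 88 x 20 x 6 mm, along the jig's x axis, slides up and down on the post; origin on the post's axis on its underside, 20 mm above the bench. Its toe (towards the jig's -x) rests on the copper plate
- plate: loose copper plate 46 x 30 x 4 mm with a small brass cup, lying on the jig under the strap's toe; origin at the centre of its underside
- brass_tin: round brass tin, 62 x 62 x 23 mm, origin at the centre of its underside; a bystander
- chasing_hammer: small hammer with wooden handle, 58 x 189 x 20 mm, lying; origin at the centre of its underside; a bystander
- torch_handle: torch handpiece, 28 x 184 x 23 mm, lying; origin at the centre of its underside; a bystander
Not all that is in view belongs to the job. Of the things that look like the plate, the smaller one is meant.

How it is judged:
By the outcome, as a careful person would: the job done as asked, in the order asked, and still so for the second after the job is handed in, with the robot touching nothing.
It also fails if it takes over 54 s, if anything falls off the work surface, if the arm or the gripper's body presses on something with over 40 N, if the wrist force passes 120 N, or if a joint passes its speed limit or range.

## Working session

There is one attempt and no reset: what is moved stays moved. The work goes in short steps, Python scripts to look and compute and a tool call to move; the robot and the scene stay as the last step left them, time stands still between calls to the robot, and variables do not carry over. Pictures are saved under pics/ and viewed, at most 10 in all, crops included, and the job is handed in when it is done.

Besides the shell and the picture viewer there is one more tool, called as name(argument=value, ...) on one line, values as JSON. jog_arm: Moves the arm, as the interface text tells. Its arguments: {"type":"object","properties":{"series":{"type":"array"}},"required":["series"]}

```bash
mkdir -p pics
python3 - <<'E'
from station import ctrl,cams,job
import cv2,numpy as np
for n in("scene","top"):
    p,d=cams.read_camera(n); np.savez(f"pics/{n}0.npz",p=p,d=d)
    cv2.imwrite(f"pics/{n}0.png",cv2.resize(p[:,:,::-1],(800,600),interpolation=cv2.INTER_CUBIC))
    m=cams.camera_model(n); print(n,{k:np.round(v,4).tolist() for k,v in m.items()}, "C",-np.array(m["R"]).T@m["t"])
print(ctrl.state())
E
```

```text
scene {'fov_y': 42.8834, 'cx': 280.9199, 'cy': 212.4527, 'distortion': [-0.2058, 0.0, 0.0, 0.0, 0.0], 'R': [[0.643, -0.7657, 0.0161], [-0.4225, -0.3722, -0.8264], [0.6388, 0.5245, -0.5628]], 't': [-0.3442, 0.2544, 0.6032]} C [-0.05652207 -0.48527006  0.55531605]
top {'fov_y': 43.2637, 'cx': 277.9145, 'cy': 205.826, 'distortion': [-0.1365, 0.0, 0.0, 0.0, 0.0], 'R': [[-0.0065, -0.9999, 0.0124], [-0.9896, 0.0047, -0.144], [0.144, -0.0132, -0.9895]], 't': [-0.0527, 0.5222, 0.8802]} C [ 0.38971219 -0.04352228  0.94685201]
{'time_s': 0.1, 'joint_positions': array([-1.45549330e+00,  5.28368751e-01,  1.43374714e+00,  3.33223349e-06,
        1.18137743e+00, -1.78484908e-01]), 'dq': array([ 7.80002938e-04, -1.38482869e-03, -1.50042145e-03,  1.67847818e-04,
       -8.87312971e-05, -1.79366064e-03]), 'joint_torque': array([-2.36430907e-06, -4.40986025e+01, -1.77151215e+01,  6.35734946e-02,
        5.34556888e-02, -4.80136089e-05]), 'ee_pos': array([ 0.18095109, -0.59756623,  0.2216808 ]), 'eef_rot': array([-3.13972273e+00, -3.40473338e-04,  2.93786346e-01]), 'contact_force': array([ 0.33677782, -0.60710525,  0.3465458 ]), 'moment': array([-0.00391653,  0.02599743, -0.01612983]), 'grip_force': 0.0, 'grip_width': 1.0041728033184694}
```

View pics/scene0.png

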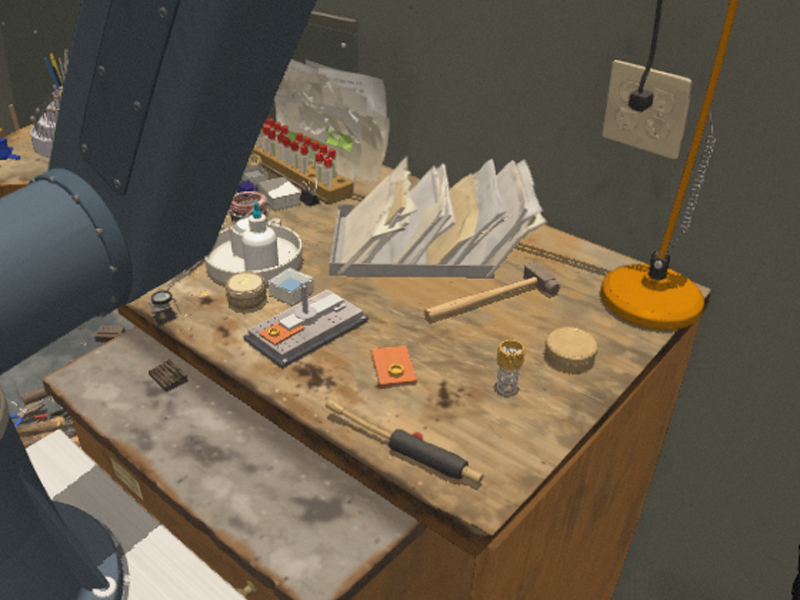

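View pics/top0.png

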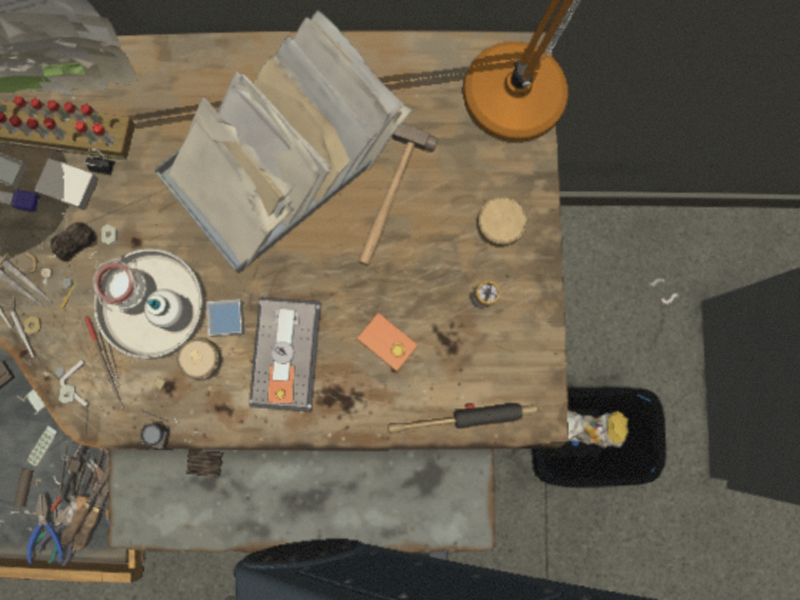

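The scene view shows the spring unit at about (510,365), the jig with its post at (303,300), and a larger decoy plate at (393,366). In the top view the cap is at (487,293), the post at (282,352), the hammer at (395,200) and the torch at (480,417). Next I'll enlarge the cap and the post.

```bash
cat > h.py <<'E'
import cv2,numpy as np
from station import ctrl,cams,job
def K(n):
    m=cams.camera_model(n); f=210/np.tan(np.radians(m["fov_y"])/2)
    return np.array([[f,0,m["cx"]],[0,f,m["cy"]],[0,0,1]]),np.array(m["distortion"]),np.array(m["R"]),np.array(m["t"])
def ray(n,u,v):
    k,d,R,t=K(n); q=cv2.undistortPoints(np.array([[[u,v]]],float),k,d)[0,0]
    return -R.T@t, R.T@np.array([q[0],q[1],1])
def onz(n,u,v,z):
    c,r=ray(n,u,v); return c+r*(z-c[2])/r[2]
def proj(n,X):
    k,d,R,t=K(n); return cv2.projectPoints(np.atleast_2d(np.array(X,float)),cv2.Rodrigues(R)[0],t,k,d)[0][:,0]
def tri(n1,p1,n2,p2):
    c1,r1=ray(n1,*p1);c2,r2=ray(n2,*p2)
    s=np.linalg.lstsq(np.c_[r1,-r2],c2-c1,rcond=None)[0]
    a,b=c1+r1*s[0],c2+r2*s[1]; return (a+b)/2,np.linalg.norm(a-b)
def crop(p,u,v,w,s): 
    u,v=int(u),int(v); return cv2.resize(p[v-w:v+w,u-w:u+w,::-1],None,fx=s,fy=s,interpolation=cv2.INTER_CUBIC)
E
python3 - <<'E'
from h import *
T=np.load("pics/top0.npz");S=np.load("pics/scene0.npz")
a=np.hstack([crop(T['p'],341,205,16,9),crop(T['p'],197,246,16,9)])
b=np.hstack([crop(S['p'],357,255,16,9),crop(S['p'],213,208,16,9)])
cv2.imwrite("pics/c1.png",np.vstack([a,b]))
# rough positions
print(onz("top",341,205,.061),onz("top",197,246,.0715),tri("top",(341,205),"scene",(358,243)),tri("top",(197,246),"scene",(213,199)))
# depth heights
for n,D,u,v in(("top",T,341,205),("top",T,197,246)):
    k,d,R,t=K(n)
    for vv in range(v-2,v+3):
        print([round(float((lambda c,r:(c+r*D['d'][vv,uu])[2])(*ray(n,uu,vv))),3) for uu in range(u-9,u+10)])
E
```

```text
[ 0.51951523 -0.16241402  0.061     ] [0.45048997 0.07921317 0.0715    ] (array([ 0.52072655, -0.16383759,  0.05849345]), np.float64(0.0027014096216777497)) (array([0.45077404, 0.07947035, 0.06893476]), np.float64(0.0002945097395233935))
[0.047, 0.059, 0.06, 0.049, 0.048, 0.047, 0.048, 0.005, 0.012, 0.015, 0.04, 0.047, 0.056, 0.053, 0.053, 0.053, 0.059, 0.059, -0.004]
[0.044, 0.058, 0.058, 0.053, 0.053, 0.046, -0.005, 0.001, 0.0, 0.005, 0.017, 0.048, 0.051, 0.053, 0.053, 0.053, 0.058, 0.059, -0.004]
[0.047, 0.054, 0.062, 0.051, 0.055, 0.052, -0.003, -0.001, -0.004, 0.001, 0.007, 0.049, 0.049, 0.054, 0.052, 0.055, 0.061, 0.06, -0.002]
[0.043, 0.055, 0.062, 0.057, 0.054, 0.052, 0.053, -0.002, 0.0, -0.002, 0.008, 0.049, 0.047, 0.046, 0.048, 0.051, 0.061, 0.06, -0.002]
[0.038, 0.052, 0.061, 0.06, 0.051, 0.056, 0.055, -0.006, -0.004, -0.005, 0.039, 0.048, 0.044, 0.047, 0.046, 0.056, 0.06, -0.002, -0.003]
[0.018, 0.014, 0.026, 0.027, 0.066, 0.071, 0.069, 0.071, 0.069, 0.052, 0.028, 0.026, 0.029, 0.027, 0.027, 0.028, 0.026, 0.027, 0.014]
[0.012, 0.015, 0.026, 0.031, 0.028, 0.071, 0.071, 0.068, 0.069, 0.059, 0.045, 0.028, 0.027, 0.025, 0.03, 0.025, 0.03, 0.029, 0.016]
[0.015, 0.017, 0.024, 0.028, 0.027, 0.073, 0.069, 0.068, 0.067, 0.065, 0.067, 0.032, 0.027, 0.028, 0.025, 0.025, 0.028, 0.026, 0.015]
[0.014, 0.014, 0.025, 0.027, 0.028, 0.025, 0.026, 0.055, 0.065, 0.069, 0.068, 0.029, 0.029, 0.025, 0.029, 0.028, 0.028, 0.025, 0.014]
[0.018, 0.017, 0.026, 0.029, 0.029, 0.026, 0.025, 0.025, 0.026, 0.032, 0.03, 0.028, 0.028, 0.029, 0.026, 0.028, 0.028, 0.027, 0.018]
```

View pics/c1.png

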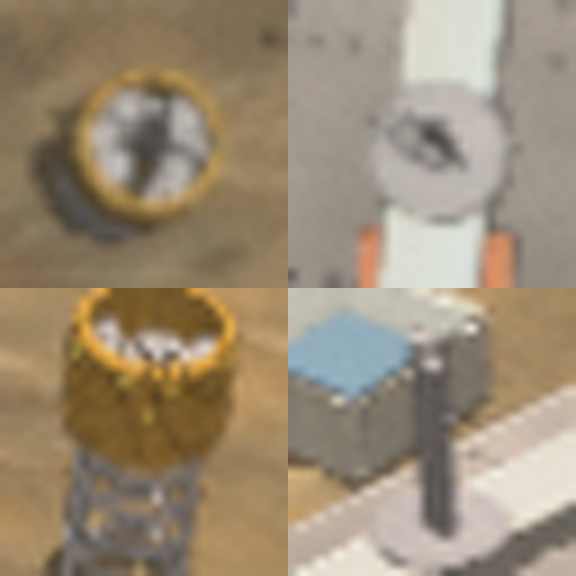

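Top crops: the cap's slot runs roughly from (165,95) to (145,190), and the pin crosses the post from upper left to lower right. The top camera's depth is clean, so I'll measure from that.

```bash
cat >> h.py <<'E'
def cloud(n,d):
    k,ds,R,t=K(n); v,u=np.mgrid[0:420,0:560]
    q=cv2.undistortPoints(np.c_[u.ravel(),v.ravel()].astype(float)[:,None],k,ds)[:,0]
    X=np.c_[q,np.ones(len(q))]*d.reshape(-1,1)
    return ((X-t)@R).reshape(420,560,3)
def ang(P):
    P=P-P.mean(0); w,V=np.linalg.eigh(P.T@P); return np.degrees(np.arctan2(V[1,1],V[0,1]))%180,np.sqrt(w/len(P))
E
python3 - <<'E'
from h import *
D=[np.load("pics/top0.npz")['d']]+[cams.read_camera("top")[1] for _ in range(4)]
d=np.median(D,0); np.save("pics/topd.npy",d); X=cloud("top",d)
def near(c,r): return np.hypot(X[...,0]-c[0],X[...,1]-c[1])<r
c=(.5195,-.1624); z=X[...,2]
rim=near(c,.025)&(z>.057); P=X[rim]; (cx,cy),r=cv2.minEnclosingCircle((P[:,:2]*1000).astype(np.float32)); print("rim",len(P),P.mean(0),cx,cy,r)
print("cap grid");vs,us=np.where(rim); 
for v in range(vs.min(),vs.max()+1): print(v,us.min(),(z[v,us.min():us.max()+1]*1000).astype(int))
lo=near((cx/1000,cy/1000),.011)&(z<.035)
uv=np.argwhere(lo)[:,::-1]; Q=np.array([onz("top",u,v,.045)[:2] for u,v in uv]); print("slot",len(Q),Q.mean(0),ang(Q))
p=near((.4505,.0795),.02)&(z>.05);P=X[p];print("post",len(P),P.mean(0),ang(P[:,:2]))
vs,us=np.where(p)
for v in range(vs.min()-1,vs.max()+2): print(v,us.min()-1,(z[v,us.min()-1:us.max()+2]*1000).astype(int))
w=near((.4505,.0795),.03)&(abs(z-.0275)<.004); 
s=near((.4505,.0795),.06)&(abs(z-.026)<.004);P=X[s];print("strap",len(P),P.mean(0),ang(P[:,:2]))
for rr in(.06,.08,.1,.12,.14,.16,.2):
    m=near((.4505,.0795),rr)&~near((.4505,.0795),.02); i=np.argmax(np.where(m,z,-1)); print(rr,X.reshape(-1,3)[i].round(3))
for rr in(.06,.08,.1,.12,.16):
    m=near(c,rr)&~near(c,.03); i=np.argmax(np.where(m,z,-1)); print(rr,X.reshape(-1,3)[i].round(3))
print(proj("top",[[.4505,.0795,.0715],[cx/1000,cy/1000,.061]]),ctrl.state()['time_s'])
E
```

```text
rim 78 [ 0.52246016 -0.16316008  0.05874819] 521.8733520507812 -162.8821258544922 14.052470207214355
cap grid
196 333 [-3 -2 -2 -3 -2 -1 57 57 58 57 59 -2 -2 -1 -2 -3 -2]
197 333 [-2 -3 -1  0 57 58 58 57 61 58 59 58 58 -2 -3 -2 -2]
198 333 [-1 -2 -2 57 59 58 51 52 51 53 54 57 57 58 -2 -2 -1]
199 333 [-4 -2 60 60 49 47 47 48 41 42 46 54 57 57 58 -3 -2]
200 333 [-3 58 58 48 48 49 47 48 38 37 43 54 55 56 59 59 -2]
201 333 [54 60 59 47 48 48 48 30 29 29 47 53 54 53 57 58 -4]
202 333 [54 59 46 46 45 46 48 20 24 30 52 51 54 53 52 59 58]
203 333 [57 59 51 45 46 45  7 12 14 40 50 54 53 52 52 59 57]
204 333 [58 58 53 52 47 -3  1  1  8 16 46 53 54 52 53 58 59]
205 333 [56 59 54 51 52 -1 -2 -3  1  5 46 48 51 53 54 57 59]
206 333 [55 58 58 54 52 53 -2  0 -2  6 45 46 45 48 51 59 58]
207 333 [51 60 59 51 54 52 -2 -3 -3 41 46 44 46 45 56 60 -2]
208 333 [51 55 59 58 53 52 -2 -3 44 49 47 45 44 45 58 57 -2]
209 333 [43 52 57 59 58 -2 -2 -1 48 48 48 48 46 58 58 -2 -2]
210 333 [18 44 53 56 58 59 59  0 48 48 48 58 59 59 49 -3 -1]
211 333 [12 38 46 51 55 57 59 59 59 59 59 58 56 48 -1 -2 -2]
212 333 [10 18
[... 369 characters left out ...]
9 26]
244 190 [26 26 67 70 71 69 68 52 27 26]
245 190 [25 27 26 71 72 70 66 57 43 26]
246 190 [26 27 27 70 70 68 66 66 67 34]
247 190 [27 27 28 25 26 58 65 67 67 29]
248 190 [26 27 27 26 26 25 27 31 29 27]
strap 615 [0.46079389 0.08337022 0.02575632] (np.float64(175.35083289840696), array([0.00630005, 0.02729396]))
0.06 [0.478 0.08  0.028]
0.08 [0.478 0.08  0.028]
0.1 [0.455 0.167 0.032]
0.12 [0.441 0.182 0.033]
0.14 [ 0.39  -0.044  0.947]
0.16 [ 0.39  -0.044  0.947]
0.2 [ 0.39  -0.044  0.947]
0.06 [ 0.508 -0.212  0.001]
0.08 [ 0.59  -0.187  0.025]
0.1 [ 0.59  -0.187  0.025]
0.12 [ 0.59  -0.187  0.025]
0.16 [ 0.59  -0.187  0.025]
[[196.82763776 245.99437568]
 [341.24128177 203.62440435]] 0.3
```

Run:
```python
from h import *
d=np.load("pics/topd.npy");X=cloud("top",d);z=X[...,2];p=np.load("pics/top0.npz")['p']
print("cap",onz("top",341.2,203.6,.061),onz("top",341.2,203.6,.0))
a,b=onz("top",191.2,242.4,.067),onz("top",198.3,246.8,.067);print("pin",a,b,(a+b)/2,np.degrees(np.arctan2(*(a-b)[1::-1])),np.linalg.norm(a-b))
m=((z>.05)&(np.hypot(X[...,0]-.4525,X[...,1]-.083)<.02))
# axis via rows/cols of post-top pixels
print("posttop",onz("top",194.2,244.3,.0715))
print(p[238:254,186:206].sum(2))
# strap: midline fit on z band, edges
s=(abs(z-.0245)<.004)&(np.hypot(X[...,0]-.46,X[...,1]-.083)<.06); 
cs=cv2.fitLine(np.argwhere(s)[:,::-1].astype(np.float32),cv2.DIST_L2,0,.01,.01).ravel();print(cs)
v=np.isfinite(z)&(d>0)
for c in((.4525,.083),(.5215,-.163)):
  for rr in(.1,.13,.16,.2):
    m=(np.hypot(X[...,0]-c[0],X[...,1]-c[1])<rr)&v&(np.hypot(X[...,0]-c[0],X[...,1]-c[1])>.03); i=np.argmax(np.where(m,z,-1)); print(rr,X.reshape(-1,3)[i].round(3))
sl=[(341.5,199),(341.5,200),(341,201),(341,202),(340,207),(339.5,208),(339.2,209)]
Q=np.array([onz("top",*q,.048)[:2] for q in sl]);print("slot",Q.mean(0),ang(Q))
```

```text
cap [ 0.52191556 -0.16281266  0.061     ] [ 0.53101911 -0.17102703  0.        ]
pin [0.45683017 0.08963    0.067     ] [0.44946438 0.07765491 0.067     ] [0.45314728 0.08364246 0.067     ] 58.404649728797466 0.014059079114255213
posttop [0.4533207  0.08390871 0.0715    ]
[[465 457 461 465 454 457 465 519 628 631 637 633 630 650 645 661 656 603
  456 448]
 [457 453 459 452 457 454 459 505 557 566 546 561 562 563 577 633 650 586
  443 439]
 [464 459 452 456 445 447 452 495 524 546 542 553 559 554 556 563 560 514
  394 446]
 [460 456 448 450 439 446 474 534 539 553 548 558 559 554 557 553 519 436
  377 437]
 [458 444 451 439 427 460 468 496 461 534 542 538 546 557 563 560 542 496
  400 389]
 [456 454 447 425 385 460 475 431 409 396 385 392 455 547 562 561 571 549
  473 394]
 [450 447 443 444 440 455 416 440 455 377 258 280 402 538 566 572 575 563
  504 411]
 [444 451 441 449 456 499 436 447 463 403 281 231 283 434 547 567 570 567
  532 467]
 [442 442 444 449 494 529 499 441 417 404 436 366 259 371 537 558 566 556
  536 443]
 [438 441 448 452 495 529 529 498 434 375 432 446 334 322 445 5
[... 199 characters left out ...]
40 433 427 451 494 535 540 549 549 545 548 553 547 547 552 548 530
  448 383]
 [433 431 428 432 424 446 522 536 543 544 546 548 550 549 549 561 533 452
  387 430]
 [428 421 427 428 413 377 454 518 532 543 540 542 540 549 537 522 481 370
  365 434]
 [430 422 427 425 418 436 586 573 522 549 551 536 541 526 501 500 472 357
  415 444]]
[ 7.5336970e-02 -9.9715811e-01  1.9812195e+02  2.4312195e+02]
0.1 [0.455 0.167 0.032]
0.13 [0.492 0.206 0.06 ]
0.16 [0.505 0.226 0.139]
0.2 [0.261 0.027 0.389]
0.1 [ 0.59  -0.187  0.025]
0.13 [ 0.59  -0.187  0.025]
0.16 [ 0.59  -0.187  0.025]
0.2 [ 0.59  -0.187  0.025]
slot [ 0.52366957 -0.16339848] (np.float64(165.98404078650242), array([0.0002207 , 0.00688994]))
```

```bash
cat >> h.py <<'E'
from scipy.spatial.transform import Rotation as Ro
def go(x,y,z,yaw=None):
    s=ctrl.state(); R=Ro.from_euler('xyz',s['eef_rot']); Y=s['eef_rot'][2] if yaw is None else yaw
    G=Ro.from_euler('xyz',[np.pi,0,Y]); 
    print("t",s['time_s'],"pos",s['ee_pos'].round(4),"yaw",round(s['eef_rot'][2],4),"F",s['contact_force'].round(2),"M",s['moment'].round(3),"grip",round(s['grip_width'],3),round(s['grip_force'],1))
    print("shift mm",(R.inv().apply(np.array([x,y,z])-s['ee_pos'])*1000).round(1),"turn",(R.inv()*G).as_rotvec().round(4))
E
python3 -c "
from h import *
go(.522,-.1628,.135)"
```

```text
t 0.3 pos [ 0.181  -0.598   0.2222] yaw 0.2938 F [ 0.22 -0.19  0.71] M [-0.007  0.016 -0.009] grip 1.001 0.0
shift mm [ 452.4 -317.7   87.5] turn [-0.0007 -0.0001  0.    ]
```

jog_arm(series=[[0.6, [45, -32, 0], [0, 0, 0]], [0.6, [90, -64, 5], [0, 0, 0]], [0.6, [136, -95, 10], [0, 0, 0]], [0.6, [181, -127, 20], [0, 0, 0]], [0.6, [226, -159, 30], [0, 0, 0]], [0.6, [271, -191, 40], [0, 0, 0]], [0.6, [317, -222, 50], [0, 0, 0]], [0.6, [362, -254, 60], [0, 0, 0]], [0.6, [407, -286, 70], [0, 0, 0]], [0.6, [452.4, -317.7, 80], [0, 0, 0]], [0.6, [452.4, -317.7, 87.5], [0, 0, 0]], [0.6, [452.4, -317.7, 87.5], [0, 0, 0]]])

```text
time_s: 1.8
ee_pos: [0.5215, -0.1628, 0.1344]
eef_rot: [-3.141, 0.001, 0.295]
contact_force: [-0.1, -0.3, 0.4]
grip_width: 0.599
grip_force: 0.0
```

Run:
```python
from h import *
go(.522,-.1628,.031)
p,d=cams.read_camera("scene");q,_=cams.read_camera("top")
c=proj("scene",[.522,-.163,.06])[0]
cv2.imwrite("pics/g1.png",np.hstack([crop(p,c[0],c[1],60,4),crop(q,341,190,50,4.8)[:480]]))
```

```text
t 1.8 pos [ 0.5215 -0.1628  0.1344] yaw 0.2948 F [-0.07 -0.27  0.37] M [-0.011 -0.066  0.029] grip 0.599 0.0
shift mm [  0.7   0.2 103.4] turn [-0.0009  0.0015 -0.    ]
```

View pics/g1.png

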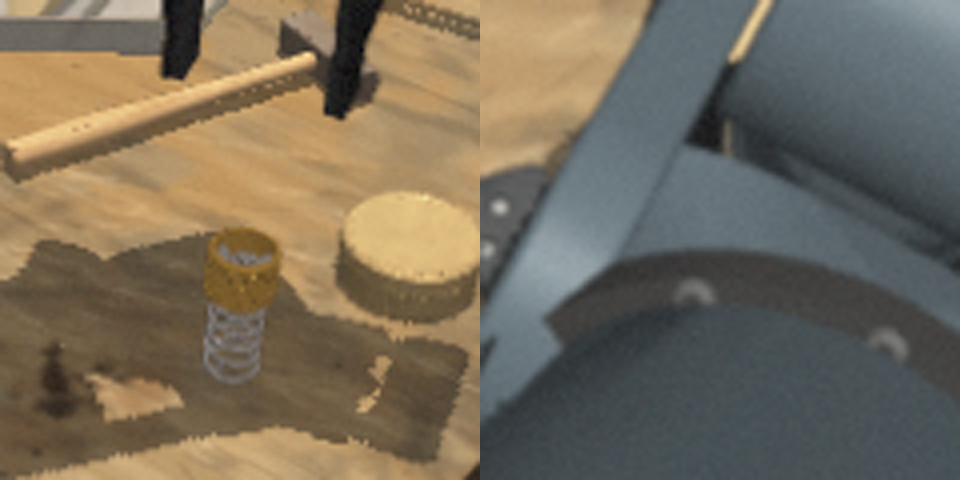

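The scene crop shows the open finger tips at about (180,75) and (338,115), above the cap at (240,245). The arm hides the cap from the top camera. I'll check that the TCP's projection matches.

Run:
```python
from h import *
c=proj("scene",[.522,-.163,.06])[0].astype(int)
for X in([.5215,-.1628,.1344],[.522,-.1628,.061],[.5215+.026*.29,-.1628-.026*.957,.1344],[.5215-.026*.29,-.1628+.026*.957,.1344]):
    print((proj("scene",X)[0]-(c-60)+.5)*4)
```

```text
[261.45200088  82.83328013]
[242.71233505 242.62172192]
[330.37009365  99.27172846]
[193.56489266  66.69734471]
```

jog_arm(series=[[0.6, [0.7, 0.2, 40], [0, 0.0015, 0]], [0.6, [0.7, 0.2, 75], [0, 0.0015, 0]], [0.6, [0.7, 0.2, 98], [0, 0.0015, 0]], [0.6, [0.7, 0.2, 103.4], [0, 0.0015, 0]], [0.6, [0.7, 0.2, 103.4], [0, 0.0015, 0]], [0.2, [0.7, 0.2, 103.4], [0, 0.0015, 0]], [0.2, [0.7, 0.2, 103.4], [0, 0.0015, 0]], [0.2, [0.7, 0.2, 103.4], [0, 0.0015, 0]], [0.2, [0.7, 0.2, 103.4], [0, 0.0015, 0]]])

```text
time_s: 3.02
ee_pos: [0.5232, -0.1633, 0.032]
eef_rot: [3.141, -0.002, 0.294]
contact_force: [0.7, -0.8, 0.3]
grip_width: 0.31
grip_force: 30.0
```

Run:
```python
from h import *
go(.522,-.1628,.131)
p,d=cams.read_camera("scene")
c=proj("scene",[.522,-.163,.05])[0]
cv2.imwrite("pics/g2.png",crop(p,c[0],c[1],40,7))
```

```text
t 3.025 pos [ 0.5232 -0.1633  0.032 ] yaw 0.294 F [ 0.68 -0.79  0.32] M [-0.075 -0.025  0.011] grip 0.31 30.0
shift mm [ -0.7  -0.7 -99. ] turn [ 0.0009 -0.0022 -0.    ]
```

View pics/g2.png

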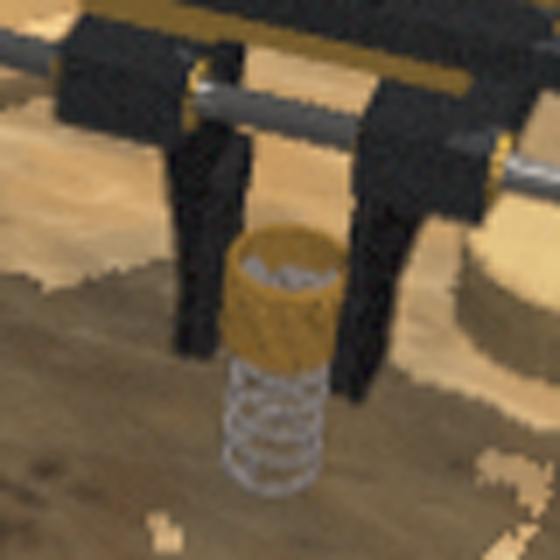

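jog_arm(series=[[0.2, [0, 0, -30], [0, 0, 0]], [0.2, [0, 0, -70], [0, 0, 0]], [0.2, [0, 0, -102], [0, 0, 0]], [0.2, [0, 0, -102], [0, 0, 0]]])

```text
time_s: 3.58
ee_pos: [0.524, -0.1637, 0.1357]
eef_rot: [3.138, -0.005, 0.294]
contact_force: [0.1, -0.5, -2.5]
grip_width: 0.309
grip_force: 30.0
```

```bash
python3 -c "
from h import *
go(.4533,.0840,.134,.294)"
```

```text
t 3.575 pos [ 0.524  -0.1637  0.1357] yaw 0.294 F [ 0.13 -0.46 -2.51] M [ 0.013  0.031 -0.009] grip 0.309 30.0
shift mm [   4.1 -257.6    0.8] turn [ 0.0036 -0.0052 -0.    ]
```

jog_arm(series=[[0.2, [0.5, -25, 0], [0.0, 0, 0]], [0.2, [1, -65, 0], [0.001, -0.002, 0]], [0.2, [2, -110, 0], [0.002, -0.003, 0]], [0.2, [2.5, -155, 0], [0.003, -0.005, 0]], [0.2, [3, -200, 0], [0.003, -0.005, 0]], [0.2, [3.5, -235, 0], [0.003, -0.005, 0]], [0.2, [4.1, -252, 0], [0.003, -0.005, 0]], [0.2, [4.1, -257.6, 0], [0.003, -0.005, 0]], [0.2, [4.1, -257.6, 0], [0.003, -0.005, 0]], [0.2, [4.1, -257.6, 0], [0.003, -0.005, 0]]])

```text
time_s: 4.82
ee_pos: [0.4526, 0.0838, 0.1336]
eef_rot: [-3.139, 0.003, 0.293]
contact_force: [-0.5, -0.3, -1.7]
grip_width: 0.312
grip_force: 30.0
```

Run:
```python
from h import *
go(.4533,.0840,.134,.294)
p,d=cams.read_camera("scene");q,_=cams.read_camera("top"); np.savez("pics/s3.npz",p=p,d=d)
c=proj("scene",[.4533,.084,.12])[0]; print(c,proj("scene",[[.4533,.084,.0715],[.4533,.084,.0275]]))
cv2.imwrite("pics/g3.png",np.hstack([crop(p,c[0],c[1]+8,40,7),crop(q,200,240,35,8)[:560,:]]))
```

```text
t 4.825 pos [0.4526 0.0838 0.1336] yaw 0.2925 F [-0.53 -0.25 -1.72] M [-0.031 -0.055  0.016] grip 0.312 30.0
shift mm [ 0.8 -0.  -0.4] turn [-0.0027  0.0031 -0.0015]
[210.44730785 171.11903834] [[212.04402979 196.14528058]
 [213.46326138 217.61156686]]
```

View pics/g3.png

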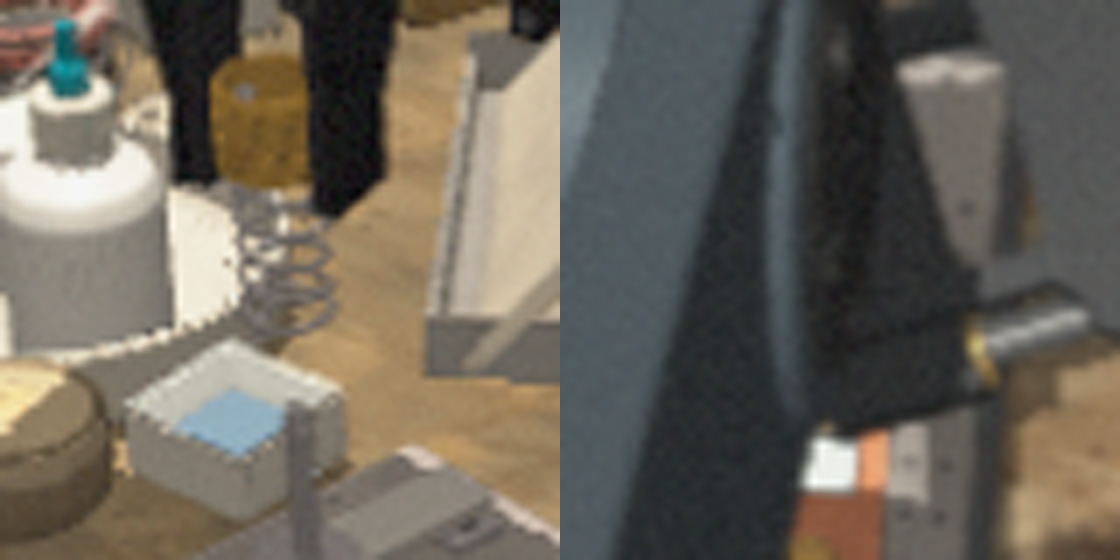

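The crop shows the unit hanging crooked: cap top at (262,65), cap bottom at (260,183), spring end at about (292,315), and the post at (297,410). It seems to have pivoted or bent in the grip, so I'll measure that with depth.

Run:
```python
from h import *
f=np.load("pics/s3.npz");p,d=f['p'].astype(int),f['d'];X=cloud("scene",d);v,u=np.mgrid[0:420,0:560]
m=(d>0)&(np.hypot(X[...,0]-.4533,X[...,1]-.084)<.035)&(X[...,2]>.078)
m&=~(p.max(2)<60)  # drop black fingers
for z in np.arange(.08,.18,.006):
    k=m&(abs(X[...,2]-z)<.003)
    if k.sum()>3: 
        P=X[k]; print(round(z,3),k.sum(),"x",P[:,0].min().round(4),P[:,0].max().round(4),"y",P[:,1].min().round(4),P[:,1].max().round(4),"uv",u[k].mean().round(1),v[k].mean().round(1),"rgb",p[k].mean(0).astype(int))
# post
k=(d>0)&(np.hypot(X[...,0]-.4533,X[...,1]-.084)<.02)&(X[...,2]>.034)&(X[...,2]<.075)
for z in np.arange(.04,.078,.006):
    q=k&(abs(X[...,2]-z)<.003)
    if q.any():P=X[q];print("post",round(z,3),q.sum(),P.min(0).round(4),P.max(0).round(4),u[q].mean().round(1),v[q].mean().round(1))
```

```text
0.098 36 x 0.4402 0.4622 y 0.0712 0.093 uv 211.1 183.1 rgb [118 108  98]
0.104 26 x 0.4388 0.4606 y 0.0719 0.0939 uv 209.9 180.2 rgb [117 108  99]
0.11 27 x 0.4405 0.4611 y 0.0708 0.0946 uv 208.6 177.8 rgb [122 114 109]
0.116 27 x 0.4399 0.4619 y 0.0707 0.0919 uv 210.7 175.0 rgb [129 119 108]
0.122 18 x 0.4399 0.4626 y 0.073 0.0931 uv 211.6 170.6 rgb [111 103  95]
0.128 16 x 0.4393 0.4504 y 0.0741 0.0913 uv 206.4 170.2 rgb [122 115 108]
0.134 29 x 0.4365 0.4687 y 0.0596 0.1037 uv 211.3 166.5 rgb [116 104  90]
0.14 34 x 0.4356 0.4702 y 0.065 0.103 uv 208.9 163.3 rgb [109  85  47]
0.146 55 x 0.4345 0.4706 y 0.0637 0.104 uv 207.9 160.6 rgb [108  82  43]
0.152 81 x 0.4345 0.4669 y 0.064 0.1035 uv 206.9 155.3 rgb [110  85  45]
0.158 112 x 0.4354 0.4696 y 0.063 0.1041 uv 206.7 151.3 rgb [117  89  45]
0.164 12 x 0.4344 0.4676 y 0.0611 0.104 uv 207.1 147.6 rgb [119  99  68]
0.17 11 x 0.4342 0.4716 y 0.0607 0.1052 uv 208.9 144.2 rgb [75 66 55]
0.176 5 x 0.4324 0.4719 y 0.0595 0.1062 uv 209.2 141.4 rgb [74 68 55]
post 0.04 13 [0.4506 0.0803 0.0375] [0.4566 0.0851 0.0428] 213.6 212.1
post 0.046 10 [0.4501 0.0815 0.0431] [0.4573 0.0852 0.0481] 213.4 209.2
post 0.052 13 [0.4493 0.0799 0.0491] [0.4531 0.0868 0.0549] 212.3 206.5
post 0.058 13 [0.4507 0.08   0.055 ] [0.4542 0.0853 0.0606] 212.8 203.5
post 0.064 10 [0.4497 0.0775 0.0615] [0.4558 0.0857 0.0664] 212.4 200.4
post 0.07 13 [0.4507 0.0793 0.067 ] [0.456  0.0861 0.072 ] 212.5 197.7
```

Run:
```python
from h import *
fr=[cams.read_camera("scene") for _ in range(6)]
d=np.median([f[1] for f in fr],0);p=np.median([f[0] for f in fr],0);np.savez("pics/s4.npz",p=p,d=d)
X=cloud("scene",d);c=np.array([.4533,.084])
vd=c-ray("scene",212,190)[0][:2];n=vd/np.linalg.norm(vd);s=np.array([n[1],-n[0]]);print("n",n,"s",s)
L=(X[...,:2]-c)@s*1000;N=(X[...,:2]-c)@n*1000;z=X[...,2]
b=(d>0)&(abs(L)<16)&(abs(N)<18)
for z0,z1 in((.096,.102),(.102,.108),(.108,.114),(.114,.120),(.12,.127)):
    k=b&(z>z0)&(z<z1); l,nn=L[k],N[k]
    (a,e),r=cv2.minEnclosingCircle(np.c_[l,nn].astype(np.float32)); print("spring",k.sum(),"L",l.min().round(1),l.max().round(1),"N",nn.min().round(1),nn.max().round(1),"circ",round(a,1),round(e,1),round(r,1))
k=b&(z>.096)&(z<.127)
from scipy.optimize import least_squares
f=least_squares(lambda q:np.hypot(L[k]-q[0],N[k]-q[1])-10.5,[0,0],loss='soft_l1');print("spring fit",f.x,np.std(f.fun))
for z0,z1 in((.035,.045),(.045,.055),(.055,.063),(.063,.073)):
    k=b&(z>z0)&(z<z1)&(abs(L)<9)&(abs(N)<9);print("post",k.sum(),"L",L[k].min().round(1),L[k].max().round(1),L[k].mean().round(2),"N",N[k].mean().round(2),N[k].std().round(2))
go(.4533,.084,.134)
```

```text
n [0.66714013 0.74493225] s [ 0.74493225 -0.66714013]
spring 43 L -11.9 9.8 N -13.2 8.9 circ -1.0 -2.2 11.5
spring 20 L -11.7 9.9 N -13.3 7.4 circ -0.9 -2.5 10.9
spring 24 L -11.3 5.7 N -13.1 8.7 circ -2.5 -2.1 11.3
spring 28 L -12.3 8.9 N -13.7 8.3 circ -1.3 -2.4 11.3
spring 23 L -11.9 10.6 N -13.1 7.1 circ 0.4 -2.8 12.4
spring fit [-0.84038757 -2.46604695] 1.1691695762744092
post 17 L -2.1 3.5 0.81 N -1.91 0.62
post 24 L -3.1 3.8 0.29 N -1.52 1.46
post 14 L -2.6 2.7 -0.23 N -1.73 0.58
post 21 L -2.2 3.2 0.61 N -1.85 2.46
t 5.225 pos [0.452  0.0844 0.1337] yaw 0.2933 F [ 0.52  0.51 -2.36] M [0.004 0.014 0.023] grip 0.308 30.0
shift mm [ 1.1  0.7 -0.3] turn [-0.003   0.0034 -0.    ]
```

jog_arm(series=[[0.2, [2, -0.4, 0], [-0.003, 0.003, 0]], [0.2, [3.5, -0.7, 8], [-0.003, 0.003, 0]], [0.2, [3.5, -0.7, 16], [-0.003, 0.003, 0]], [0.2, [3.5, -0.7, 22], [-0.003, 0.003, 0]], [0.2, [3.5, -0.7, 22], [-0.003, 0.003, 0]], [0.2, [3.5, -0.7, 22], [-0.003, 0.003, 0]]])

```text
time_s: 5.98
ee_pos: [0.455, 0.0864, 0.1116]
eef_rot: [-3.142, 0.001, 0.294]
contact_force: [0.2, 0.1, -1.1]
grip_width: 0.313
grip_force: 30.0
```

```bash
cat > m.py <<'E'
from h import *
from scipy.optimize import least_squares
fr=[cams.read_camera("scene") for _ in range(5)]
d=np.median([f[1] for f in fr],0);p=np.median([f[0] for f in fr],0)
X=cloud("scene",d);c=np.array([.4533,.084]);n=np.array([.667,.745]);s=np.array([.745,-.667])
L=(X[...,:2]-c)@s*1000;N=(X[...,:2]-c)@n*1000;z=X[...,2]
b=(d>0)&(abs(L)<16)&(abs(N)<18)
k=b&(z>.077)&(z<.1);print("zmin spring",z[k].min())
f=least_squares(lambda q:np.hypot(L[k]-q[0],N[k]-q[1])-10.5,[0,0],loss='soft_l1');print("spring LN",f.x.round(2),np.std(f.fun).round(2),[x.round(1) for x in(L[k].min(),L[k].max(),N[k].min(),N[k].max())])
k=b&(z>.035)&(z<.071)&(abs(L)<7)&(abs(N)<7);print("post LN",(L[k].min()+L[k].max())/2,np.mean(L[k]),np.median(N[k])+2.75)
go(.4533,.084,.112,.293)
q=proj("scene",[.4533,.084,.09])[0];cv2.imwrite("pics/g5.png",crop(p.astype(np.uint8),q[0],q[1],28,10))
E
python3 m.py
```

```text
zmin spring 0.07701451040775487
spring LN [-0.14  1.38] 1.29 [np.float64(-11.9), np.float64(11.1), np.float64(-10.0), np.float64(13.0)]
post LN 0.3605421458548461 0.37798127102285783 0.9538256819685815
t 6.225 pos [0.4551 0.0863 0.1119] yaw 0.2938 F [ 0.08  0.03 -1.76] M [ 0.09   0.018 -0.006] grip 0.311 30.0
shift mm [-2.4  1.7 -0.1] turn [0.0002 0.     0.0008]
```

View pics/g5.png

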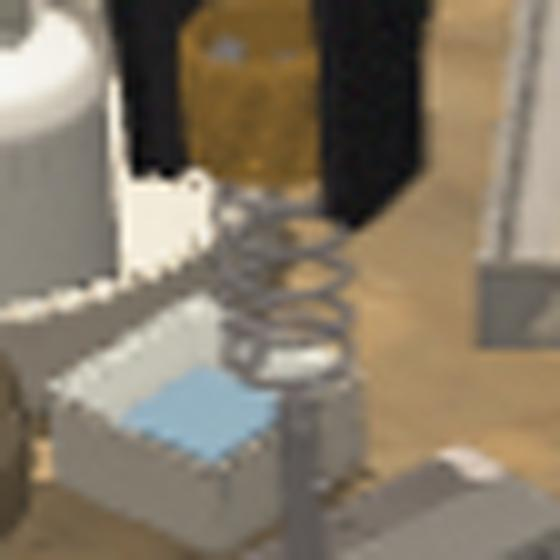

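The spring's end is centred on the post to within about 0.6 mm. I'll nudge it and start threading.

jog_arm(series=[[0.2, [0, 0.5, 0], [0, 0, 0]], [0.2, [0, 0.5, 4], [0, 0, 0]], [0.2, [0, 0.5, 8], [0, 0, 0]], [0.2, [0, 0.5, 12], [0, 0, 0]], [0.2, [0, 0.5, 16], [0, 0, 0]], [0.2, [0, 0.5, 16], [0, 0, 0]]])

```text
time_s: 6.98
ee_pos: [0.4548, 0.0859, 0.0952]
eef_rot: [-3.141, 0.001, 0.294]
contact_force: [-0.8, -0.8, -1.5]
grip_width: 0.312
grip_force: 30.0
```

jog_arm(series=[[0.2, [0, 0, 3], [0, 0, 0]], [0.2, [0, 0, 6], [0, 0, 0]], [0.2, [0, 0, 9], [0, 0, 0]], [0.2, [0, 0, 9], [0, 0, 0]]])

```text
time_s: 7.48
ee_pos: [0.4549, 0.0859, 0.0864]
eef_rot: [-3.141, 0.001, 0.294]
contact_force: [-0.1, 0.3, -1.6]
grip_width: 0.31
grip_force: 30.0
```

```bash
cat > s.py <<'E'
from h import *
F=[];M=[]
for _ in range(4): cams.read_camera("top");s=ctrl.state();F.append(s['contact_force']);M.append(s['moment'])
R=Ro.from_euler('xyz',s['eef_rot'])
print("F world",np.mean(F,0).round(2),"F tool",R.inv().apply(np.mean(F,0)).round(2),"M",np.mean(M,0).round(3)); go(.4548,.0859,.085)
E
python3 s.py
```

```text
F world [ 0.42 -0.09 -1.89] F tool [0.37 0.21 1.89] M [-0.003 -0.005 -0.007]
t 7.675 pos [0.4552 0.0859 0.0867] yaw 0.2938 F [ 0.7  -0.19 -2.61] M [-0.002 -0.001  0.   ] grip 0.308 30.0
shift mm [-0.4 -0.2  1.7] turn [0.0001 0.0003 0.    ]
```

jog_arm(series=[[0.2, [0, 0, 3], [0, 0, 0]], [0.2, [0, 0, 6], [0, 0, 0]], [0.2, [0, 0, 9], [0, 0, 0]], [0.2, [0, 0, 12], [0, 0, 0]], [0.2, [0, 0, 15], [0, 0, 0]], [0.2, [0, 0, 18], [0, 0, 0]], [0.2, [0, 0, 21], [0, 0, 0]], [0.2, [0, 0, 21], [0, 0, 0]]])

```text
time_s: 8.68
ee_pos: [0.455, 0.0859, 0.0654]
eef_rot: [-3.141, 0.001, 0.294]
contact_force: [0.3, -0.7, -0.8]
grip_width: 0.311
grip_force: 30.0
```

```bash
python3 s.py; sed -e 's/.077)&(z<.1)/.036)\&(z<.060)/' m.py > m2.py; python3 m2.py
```

```text
F world [ 0.04 -0.49 -1.9 ] F tool [-0.1   0.48  1.9 ] M [0.011 0.026 0.01 ]
t 8.875 pos [0.4552 0.0859 0.0657] yaw 0.2938 F [ 0.28 -0.63 -2.08] M [ 0.009  0.018 -0.014] grip 0.311 30.0
shift mm [ -0.3  -0.1 -19.3] turn [0.     0.0004 0.    ]
zmin spring 0.03640298487791533
spring LN [0.02 2.09] 3.09 [np.float64(-11.4), np.float64(11.9), np.float64(-10.6), np.float64(10.7)]
post LN -0.23839739428992157 0.026907251466227564 0.6153495039302896
t 9.125 pos [0.4551 0.0859 0.0657] yaw 0.2938 F [-0.77  0.06 -2.46] M [ 0.013 -0.046 -0.026] grip 0.312 30.0
shift mm [ -2.3   1.3 -46.3] turn [0.     0.0004 0.0008]
```

jog_arm(series=[[0.2, [0, -0.2, 0], [0, 0, -0.155]], [0.2, [-0.1, -0.5, 0], [0, 0, -0.31]], [0.2, [-0.2, -0.7, 0], [0, 0, -0.465]], [0.2, [-0.3, -0.9, 0], [0, 0, -0.62]], [0.2, [-0.4, -1.0, 0], [0, 0, -0.775]], [0.2, [-0.6, -1.2, 0], [0, 0, -0.93]], [0.2, [-0.8, -1.3, 0], [0, 0, -1.085]], [0.2, [-1.0, -1.4, 0], [0, 0, -1.24]], [0.2, [-1.0, -1.4, 0], [0, 0, -1.24]], [0.2, [-1.0, -1.4, 0], [0, 0, -1.24]]])

```text
time_s: 10.38
ee_pos: [0.4537, 0.0869, 0.0657]
eef_rot: [-3.141, 0.0, 1.532]
contact_force: [-0.1, -0.2, -1.8]
grip_width: 0.306
grip_force: 30.0
```

```bash
python3 s.py;  python3 m2.py
```

```text
F world [-0.31 -0.26 -1.53] F tool [-0.27 -0.3   1.53] M [-0.115 -0.063  0.021]
t 10.575 pos [0.4537 0.0869 0.0657] yaw 1.533 F [-0.09  0.03 -1.02] M [-0.099 -0.08   0.018] grip 0.309 30.0
shift mm [ -1.    1.1 -19.3] turn [-0.0005  0.0002 -0.    ]
zmin spring 0.036196005155368326
spring LN [-0.65  2.34] 3.0 [np.float64(-11.5), np.float64(10.6), np.float64(-10.4), np.float64(11.7)]
post LN 1.041597101641885 0.8111952460739645 0.5891439892776846
t 10.825 pos [0.4537 0.0869 0.0656] yaw 1.5336 F [-0.09 -0.53 -1.99] M [-0.136 -0.031  0.049] grip 0.313 30.0
shift mm [ -2.9  -0.3 -46.4] turn [-4.0000e-04  5.0000e-04  1.2406e+00]
```

View pics/g5.png

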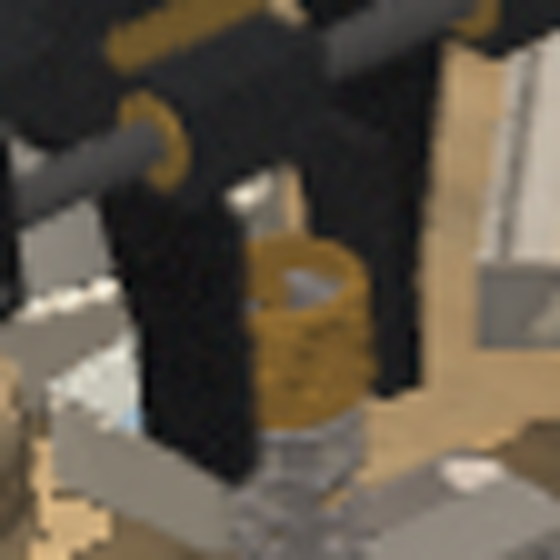

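The crop shows the cap turned, with the slot's light spot inside its rim at (300,285), and held square between the fingers. The spring sits about 0.5 mm off in +y, so I'll trim that and lower to feel for the pin.

jog_arm(series=[[0.2, [-0.5, 0, 0], [0, 0, 0]], [0.2, [-0.5, 0, 2], [0, 0, 0]], [0.2, [-0.5, 0, 4], [0, 0, 0]], [0.2, [-0.5, 0, 6], [0, 0, 0]], [0.2, [-0.5, 0, 6], [0, 0, 0]]])

```text
time_s: 11.45
ee_pos: [0.454, 0.0864, 0.0596]
eef_rot: [-3.142, 0.0, 1.534]
contact_force: [0.2, -0.5, 0.1]
grip_width: 0.31
grip_force: 30.0
```

```bash
python3 s.py
```

```text
F world [ 0.4  -0.05  0.01] F tool [-0.03  0.4  -0.01] M [-0.06  -0.135 -0.018]
t 11.65 pos [0.4539 0.0864 0.0598] yaw 1.5338 F [ 0.25 -0.15  0.03] M [-0.095 -0.161 -0.029] grip 0.313 30.0
shift mm [ -0.5   0.9 -25.2] turn [0.     0.0002 0.    ]
```

jog_arm(series=[[0.2, [0, 0, 1], [0, 0, 0]], [0.2, [0, 0, 1.5], [0, 0, 0]], [0.2, [0, 0, 1.5], [0, 0, 0]]])

```text
time_s: 12.02
ee_pos: [0.4539, 0.0864, 0.0582]
eef_rot: [-3.142, 0.0, 1.534]
contact_force: [0.8, -0.9, 0.8]
grip_width: 0.312
grip_force: 30.0
```

```bash
python3 s.py
```

```text
F world [ 0.32 -0.11  1.29] F tool [-0.1   0.32 -1.29] M [-0.048 -0.197  0.005]
t 12.225 pos [0.4539 0.0864 0.0582] yaw 1.5337 F [ 0.78 -0.36  1.44] M [-0.085 -0.161  0.014] grip 0.307 30.0
shift mm [ -0.5   0.9 -26.8] turn [-0.0001  0.0002 -0.    ]
```

jog_arm(series=[[0.2, [0, 0, 1], [0, 0, 0]], [0.2, [0, 0, 2], [0, 0, 0]], [0.2, [0, 0, 2], [0, 0, 0]]])

```text
time_s: 12.6
ee_pos: [0.4539, 0.0864, 0.0562]
eef_rot: [-3.141, 0.0, 1.534]
contact_force: [0.6, -0.1, 3.1]
grip_width: 0.31
grip_force: 30.0
```

```bash
python3 s.py
```

```text
F world [ 0.64 -0.4   2.46] F tool [-0.38  0.66 -2.45] M [-0.049 -0.247 -0.019]
t 12.8 pos [0.4539 0.0864 0.0562] yaw 1.5338 F [ 0.4  -0.22  2.04] M [-0.061 -0.219 -0.031] grip 0.309 30.0
shift mm [ -0.5   0.9 -28.8] turn [-0.0001  0.0001 -0.    ]
```

jog_arm(series=[[0.2, [0, 0, 1], [0, 0, 0]], [0.2, [0, 0, 2], [0, 0, 0]], [0.2, [0, 0, 3], [0, 0, 0]], [0.2, [0, 0, 4], [0, 0, 0]], [0.2, [0, 0, 4], [0, 0, 0]]])

```text
time_s: 13.42
ee_pos: [0.454, 0.0864, 0.0522]
eef_rot: [3.141, 0.0, 1.534]
contact_force: [1.1, -0.0, 5.4]
grip_width: 0.313
grip_force: 30.0
```

```bash
python3 s.py
```

```text
F world [ 1.61 -0.21  4.88] F tool [-0.15  1.62 -4.88] M [-0.048 -0.313  0.011]
t 13.625 pos [0.454  0.0864 0.0523] yaw 1.5338 F [1.18 0.16 4.17] M [-0.031 -0.298  0.055] grip 0.309 30.0
shift mm [ -0.5   0.8 -32.7] turn [0.0002 0.0002 0.    ]
```

jog_arm(series=[[0.2, [0, 0.4, 1], [0, 0, 0]], [0.2, [0, 0.6, 2], [0, 0, 0]], [0.2, [0, 0.6, 3], [0, 0, 0]], [0.2, [0, 0.6, 4], [0, 0, 0]], [0.2, [0, 0.6, 4], [0, 0, 0]]])

```text
time_s: 14.25
ee_pos: [0.4544, 0.0864, 0.0484]
eef_rot: [-3.141, 0.0, 1.534]
contact_force: [0.6, -0.2, 6.8]
grip_width: 0.31
grip_force: 30.0
```

```bash
python3 s.py
```

```text
F world [ 0.47 -0.23  7.55] F tool [-0.21  0.48 -7.55] M [-0.092 -0.18   0.025]
t 14.45 pos [0.4544 0.0864 0.0485] yaw 1.5338 F [0.74 0.23 7.94] M [-0.12  -0.169  0.008] grip 0.312 30.0
shift mm [ -0.4   0.4 -36.5] turn [-0.0001  0.0002 -0.    ]
```

jog_arm(series=[[0.2, [0, 0.2, 1], [0, 0, 0]], [0.2, [0, 0.2, 2], [0, 0, 0]], [0.2, [0, 0.2, 3], [0, 0, 0]], [0.2, [0, 0.2, 3], [0, 0, 0]]])

```text
time_s: 14.95
ee_pos: [0.4545, 0.0864, 0.0456]
eef_rot: [-3.141, 0.0, 1.534]
contact_force: [0.2, -0.2, 9.4]
grip_width: 0.312
grip_force: 29.9
```

```bash
python3 s.py
```

```text
F world [ 0.41 -0.4   9.54] F tool [-0.39  0.42 -9.54] M [-0.09  -0.109 -0.022]
t 15.15 pos [0.4545 0.0863 0.0457] yaw 1.5339 F [ 0.22 -0.65  9.02] M [-0.097 -0.117 -0.053] grip 0.308 29.9
shift mm [ -0.4   0.3 -39.3] turn [-0.0002  0.0002 -0.    ]
```

jog_arm(series=[[0.2, [0, 0, 1.5], [0, 0, 0]], [0.2, [0.05, 0.15, 1.5], [0, 0, 0.13]], [0.2, [0.1, 0.3, 1.5], [0, 0, 0.26]], [0.2, [0.1, 0.3, 1.5], [0, 0, 0.26]]])

```text
time_s: 15.65
ee_pos: [0.4547, 0.0863, 0.0442]
eef_rot: [-3.141, 0.001, 1.273]
contact_force: [-0.3, -1.2, 11.1]
grip_width: 0.312
grip_force: 29.9
```

```bash
python3 s.py
```

```text
F world [-0.48 -1.01 10.96] F tool [ -1.11  -0.17 -10.96] M [-0.214 -0.012  0.006]
t 15.85 pos [0.4547 0.0863 0.0442] yaw 1.274 F [-0.04 -1.05 10.59] M [-0.153 -0.068 -0.025] grip 0.309 29.9
shift mm [ -0.4   0.2 -40.8] turn [-0.0003  0.0005 -0.    ]
```

jog_arm(series=[[0.2, [-0.2, 0.15, 0], [0, 0, 0.15]], [0.2, [-0.2, 0.3, 0], [0, 0, 0.3]], [0.2, [-0.2, 0.5, 0], [0, 0, 0.45]], [0.2, [-0.2, 0.65, 0], [0, 0, 0.6]], [0.2, [-0.2, 0.8, 0], [0, 0, 0.75]], [0.2, [-0.2, 0.95, 0], [0, 0, 0.9]], [0.2, [-0.2, 0.95, 0], [0, 0, 0.9]]])

```text
time_s: 16.73
ee_pos: [0.4551, 0.0857, 0.0442]
eef_rot: [3.142, 0.001, 0.373]
contact_force: [-1.1, -1.2, 10.1]
grip_width: 0.309
grip_force: 29.9
```

```bash
python3 s.py
```

```text
F world [-0.62 -2.02 10.81] F tool [ -1.33   1.66 -10.8 ] M [-0.382  0.115 -0.031]
t 16.925 pos [0.4551 0.0857 0.0442] yaw 0.3741 F [-1.88 -1.16 10.87] M [-0.397  0.104 -0.018] grip 0.308 29.9
shift mm [ -0.3  -0.3 -40.8] turn [0.     0.0014 0.    ]
```

jog_arm(series=[[0.2, [-0.3, 0.5, 0], [0, 0, 0.08]], [0.2, [-0.4, 0.6, 0], [0, 0, 0.15]], [0.2, [-0.4, 0.6, 0], [0, 0, 0.15]]])

```text
time_s: 17.3
ee_pos: [0.455, 0.0853, 0.0442]
eef_rot: [-3.141, 0.001, 0.224]
contact_force: [0.0, 0.8, 10.8]
grip_width: 0.313
grip_force: 29.9
```

```bash
python3 s.py
```

```text
F world [-0.39  0.04 11.18] F tool [ -0.38  -0.13 -11.18] M [-0.014  0.101  0.003]
t 17.5 pos [0.455  0.0853 0.0442] yaw 0.224 F [-0.79 -0.3  11.12] M [0.002 0.093 0.052] grip 0.308 29.9
shift mm [ -0.1  -0.6 -40.8] turn [-0.0001  0.0011 -0.    ]
```

jog_arm(series=[[0.2, [0, 0, -1], [0, 0, 0]], [0.2, [0, 0, -2], [0, 0, 0]], [0.2, [0, 0, -3], [0, 0, 0]], [0.2, [0, 0, -3], [0, 0, 0]]])

```text
time_s: 18.0
ee_pos: [0.455, 0.0854, 0.0471]
eef_rot: [-3.141, 0.001, 0.224]
contact_force: [-0.1, -0.2, 9.3]
grip_width: 0.31
grip_force: 29.9
```

```bash
python3 s.py
```

```text
F world [-0.54  0.17  8.73] F tool [-0.5  -0.29 -8.73] M [-0.013  0.06   0.012]
t 18.2 pos [0.455  0.0854 0.047 ] yaw 0.224 F [-0.3   0.2   8.37] M [-0.026  0.053  0.019] grip 0.31 29.9
shift mm [ -0.1  -0.6 -38. ] turn [-0.0002  0.0013 -0.    ]
```

jog_arm(series=[[0.2, [0, 0, -1], [0, 0, 0]], [0.2, [0, 0, -1.5], [0, 0, 0]], [0.2, [0, 0, -1.5], [0, 0, 0]]])

```text
time_s: 18.58
ee_pos: [0.4549, 0.0854, 0.0484]
eef_rot: [-3.141, 0.001, 0.224]
contact_force: [-0.5, 0.4, 8.6]
grip_width: 0.31
grip_force: 30.0
```

```bash
python3 s.py
```

```text
F world [-0.13  0.06  8.16] F tool [-0.12 -0.08 -8.16] M [0.026 0.024 0.029]
t 18.775 pos [0.4549 0.0854 0.0484] yaw 0.224 F [-0.2   0.03  8.18] M [0.053 0.051 0.032] grip 0.307 30.0
shift mm [ -0.1  -0.6 -36.6] turn [-0.0002  0.0014 -0.    ]
```

jog_arm(series=[[0.2, [0, 0, -1], [0, 0, 0]], [0.2, [0, 0, -1.5], [0, 0, 0]], [0.2, [0, 0, -1.5], [0, 0, 0]]])

```text
time_s: 19.15
ee_pos: [0.4549, 0.0854, 0.0498]
eef_rot: [-3.141, 0.002, 0.224]
contact_force: [0.3, -0.2, 6.8]
grip_width: 0.309
grip_force: 30.0
```

```bash
python3 s.py
```

```text
F world [ 0.19 -0.16  6.73] F tool [ 0.14  0.2  -6.73] M [0.013 0.037 0.042]
t 19.35 pos [0.4549 0.0854 0.0498] yaw 0.224 F [-0.04 -0.25  7.11] M [-0.026  0.091  0.035] grip 0.31 30.0
shift mm [ -0.   -0.5 -35.2] turn [-0.0003  0.0016 -0.    ]
```

jog_arm(series=[[0.2, [0, 0, -1], [0, 0, 0]], [0.2, [0, 0, -1], [0, 0, 0]]])

```text
time_s: 19.6
ee_pos: [0.4549, 0.0854, 0.0505]
eef_rot: [-3.141, 0.002, 0.224]
contact_force: [-0.7, 0.3, 3.6]
grip_width: 0.312
grip_force: 30.0
```

```bash
python3 s.py
```

```text
F world [-0.43 -0.28  3.71] F tool [-0.49  0.18 -3.71] M [0.054 0.069 0.038]
t 19.8 pos [0.4549 0.0854 0.0505] yaw 0.2239 F [-0.69 -1.27  3.77] M [0.074 0.095 0.012] grip 0.311 30.0
shift mm [ -0.1  -0.5 -34.5] turn [-0.0004  0.0018 -0.    ]
```

jog_arm(series=[[0.2, [0, 0, -0.5], [0, 0, -0.1]], [0.2, [0, -0.2, -0.5], [0, 0, -0.2]], [0.2, [0, -0.2, -0.5], [0, 0, -0.2]]])

```text
time_s: 20.18
ee_pos: [0.4548, 0.0855, 0.0508]
eef_rot: [-3.141, 0.002, 0.422]
contact_force: [-0.8, 1.0, 0.5]
grip_width: 0.313
grip_force: 30.0
```

```bash
python3 s.py
```

```text
F world [-0.83  0.42 -0.32] F tool [-0.58 -0.72  0.32] M [ 0.076  0.106 -0.027]
t 20.375 pos [0.4548 0.0856 0.0508] yaw 0.4228 F [-1.17  0.13 -0.34] M [0.084 0.132 0.02 ] grip 0.307 30.0
shift mm [  0.1  -0.3 -34.2] turn [-0.0008  0.0019 -0.    ]
```

jog_arm(series=[[0.2, [0, -0.1, 0], [0, 0, -0.08]], [0.2, [0, -0.1, 0], [0, 0, -0.08]]])

```text
time_s: 20.62
ee_pos: [0.4549, 0.0856, 0.0509]
eef_rot: [-3.141, 0.002, 0.502]
contact_force: [-1.0, -0.4, -1.3]
grip_width: 0.309
grip_force: 30.0
```

```bash
python3 s.py
```

```text
F world [-1.48 -0.52 -1.59] F tool [-1.54 -0.26  1.59] M [-0.041  0.142 -0.047]
t 20.825 pos [0.4549 0.0856 0.0509] yaw 0.5029 F [-1.65 -0.26 -1.92] M [-0.048  0.15  -0.063] grip 0.307 30.0
shift mm [ -0.   -0.4 -34.1] turn [-0.0007  0.0015 -0.    ]
```

jog_arm(series=[[0.2, [0, -0.1, 0], [0, 0, -0.08]], [0.2, [0, -0.1, 0], [0, 0, -0.08]]])

```text
time_s: 21.08
ee_pos: [0.4548, 0.0857, 0.0509]
eef_rot: [-3.141, 0.001, 0.582]
contact_force: [-2.0, 0.3, -3.2]
grip_width: 0.307
grip_force: 30.0
```

```bash
python3 s.py
```

```text
F world [-1.58 -0.24 -3.81] F tool [-1.44 -0.67  3.81] M [ 0.022  0.268 -0.061]
t 21.275 pos [0.4549 0.0857 0.0509] yaw 0.5827 F [-2.62 -0.15 -3.91] M [ 0.02   0.295 -0.109] grip 0.302 30.0
shift mm [ -0.   -0.2 -34.1] turn [-0.0009  0.0014 -0.    ]
```

Turning back counter-clockwise meets a rising wall: Fz pulls down and a torque builds. So the pin is in the groove. I'll turn back clockwise to the middle of the groove.

jog_arm(series=[[0.2, [0, 0.2, 0], [0, 0, 0.15]], [0.2, [0, 0.4, 0], [0, 0, 0.32]], [0.2, [0, 0.4, 0], [0, 0, 0.32]]])

```text
time_s: 21.65
ee_pos: [0.4556, 0.0852, 0.051]
eef_rot: [3.142, 0.001, 0.265]
contact_force: [-1.0, -0.6, -4.4]
grip_width: 0.309
grip_force: 30.0
```

```bash
python3 s.py
```

```text
F world [-1.17 -0.95 -4.74] F tool [-1.37  0.61  4.74] M [-0.114  0.202 -0.033]
t 21.85 pos [0.4555 0.0853 0.0511] yaw 0.2654 F [-0.53 -1.07 -4.82] M [-0.159  0.191 -0.092] grip 0.311 30.0
shift mm [ -0.6  -0.8 -33.9] turn [0.     0.0007 0.    ]
```

jog_arm(series=[[0.2, [-0.3, 0.2, 0.4], [0, 0, 0]], [0.2, [-0.3, 0.3, 0.4], [0, 0, 0.08]], [0.2, [-0.3, 0.3, 0.4], [0, 0, 0.08]]])

```text
time_s: 22.22
ee_pos: [0.4557, 0.085, 0.0509]
eef_rot: [3.141, -0.0, 0.185]
contact_force: [-0.4, -1.0, -1.8]
grip_width: 0.308
grip_force: 30.0
```

```bash
python3 s.py
```

```text
F world [-1.23 -0.65 -2.41] F tool [-1.33  0.41  2.41] M [-0.008  0.128  0.004]
t 22.425 pos [0.4557 0.085  0.0509] yaw 0.1847 F [-0.79  0.01 -2.77] M [-0.023  0.116  0.036] grip 0.311 30.0
shift mm [ -0.7  -1.1 -34.1] turn [ 0.0002 -0.0003 -0.    ]
```

jog_arm(series=[[0.2, [-0.3, 0.1, 0], [0, 0, 0.09]], [0.2, [-0.3, 0.1, 0], [0, 0, 0.09]]])

```text
time_s: 22.68
ee_pos: [0.4557, 0.0848, 0.0509]
eef_rot: [3.141, -0.001, 0.095]
contact_force: [0.1, -0.3, -2.9]
grip_width: 0.312
grip_force: 30.0
```

```bash
python3 s.py
```

```text
F world [-0.01 -0.24 -1.52] F tool [-0.04  0.24  1.52] M [ 0.065 -0.014  0.003]
t 22.875 pos [0.4557 0.0848 0.0509] yaw 0.0948 F [-0.41 -0.34 -1.63] M [ 0.086 -0.037  0.004] grip 0.31 30.0
shift mm [ -0.8  -1.1 -34.1] turn [ 0.0002 -0.0007 -0.    ]
```

jog_arm(series=[[0.2, [0, 0.1, 0], [0, 0, 0.09]], [0.2, [0, 0.1, 0], [0, 0, 0.09]]])

```text
time_s: 23.12
ee_pos: [0.4555, 0.0847, 0.0509]
eef_rot: [3.141, -0.0, 0.005]
contact_force: [0.7, 1.4, -1.3]
grip_width: 0.308
grip_force: 30.0
```

```bash
python3 s.py
```

```text
F world [ 0.13  0.32 -1.36] F tool [ 0.13 -0.31  1.36] M [ 0.112 -0.067 -0.014]
t 23.325 pos [0.4555 0.0847 0.0508] yaw 0.0047 F [ 0.11  0.08 -0.74] M [ 0.113 -0.076  0.006] grip 0.308 30.0
shift mm [ -0.7  -1.2 -34.2] turn [ 0.0001 -0.0002 -0.    ]
```

jog_arm(series=[[0.6, [0, 0, 0], [0, 0, 0]], [0.6, [0, 0, 0], [0, 0, 0]], [0.6, [0, 0, -40], [0, 0, 0]], [0.6, [0, 0, -85], [0, 0, 0]], [0.6, [10, 60, -95], [0, 0, 0]], [0.6, [20, 120, -100], [0, 0, 0]], [0.6, [30, 180, -100], [0, 0, 0]], [0.6, [40, 230, -100], [0, 0, 0]], [0.6, [40, 230, -100], [0, 0, 0]]])

```text
time_s: 24.45
ee_pos: [0.4975, -0.1493, 0.151]
eef_rot: [3.139, -0.002, -0.001]
contact_force: [0.3, 0.5, 0.6]
grip_width: 0.596
grip_force: 0.0
```

Run:
```python
from h import *
fr=[cams.read_camera("top") for _ in range(4)]
d=np.median([f[1] for f in fr],0);p=np.median([f[0] for f in fr],0).astype(np.uint8);np.savez("pics/t6.npz",p=p,d=d)
X=cloud("top",d)
for v in range(233,252): print(v,185,(X[v,185:206,2]*1000).round().astype(int))
cv2.imwrite("pics/t6.png",crop(p,194,243,14,20))
go(.4555,.0847,.0508)
```

```text
233 185 [14 15 15 15 13 14 16 16 16 26 28 27 27 25 25 25 23 24 25 25 16]
234 185 [16 15 16 17 16 15 17 16 15 27 25 27 27 25 26 26 25 23 26 25 15]
235 185 [17 14 14 13 15 15 17 17 14 25 25 27 25 26 26 26 25 26 25 24 17]
236 185 [15 16 15 16 16 76 79 79 78 77 77 76 76 26 25 26 26 25 25 26 16]
237 185 [14 15 17 14 78 77 77 79 76 77 78 77 78 78 25 25 27 24 27 24 16]
238 185 [15 16 76 77 76 72 68 66 66 67 67 68 77 78 77 64 24 23 26 24 15]
239 185 [15 15 79 77 71 64 67 67 67 66 66 63 57 59 78 79 64 26 25 25 16]
240 185 [16 77 78 73 64 65 64 66 67 66 66 39 38 57 77 76 72 27 26 25 16]
241 185 [14 77 74 71 66 64 64 64 63 68 60 27 26 72 71 79 78 62 28 22 15]
242 185 [75 78 72 72 72 65 68 67 60 27 27 25 71 72 72 78 76 68 27 27 15]
243 185 [78 76 72 71 70 70 67 68 69 70 69 27 71 72 71 80 77 73 56 26 16]
244 185 [77 77 71 72 71 70 66 69 71 72 71 68 71 71 72 78 78 74 60 27 25]
245 185 [77 77 72 71 72 72 66 27 71 71 69 68 71 70 71 79 78 74 59 28 26]
246 185 [75 77 72 71 72 72 66 27 70 69 69 67 67 71 72 78 78 69 56 27 26]
247 185 [17 78 75 72 72 68 60 27 26 27 57 67 69 68 72 77 74 63 34 26 27]
248 185 [17 77 78 70 71 63 46 31 27 68 65 65 64 66 76 76 70 64 28 27 27]
249 185 [15 14 78 78 67 58 59 44 66 66 67 65 66 77 78 73 65 35 29 27 24]
250 185 [15 15 15 77 79 70 57 57 66 68 67 77 78 76 75 67 60 29 28 27 15]
251 185 [16 17 14 16 77 79 78 77 77 76 77 76 77 75 64 60 28 27 27 17 16]
t 24.65 pos [ 0.495  -0.1437  0.1505] yaw 0.0048 F [-0.12  0.33  0.39] M [ 0.082  0.062 -0.022] grip 0.599 0.0
shift mm [ -38.2 -228.5  100. ] turn [-0.0011  0.0022 -0.    ]
```

View pics/t6.png

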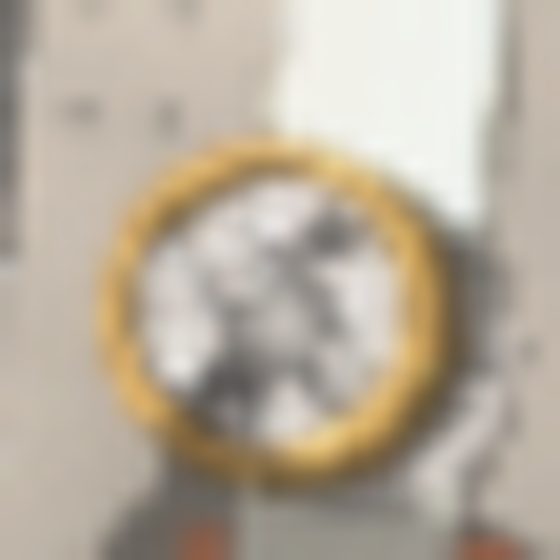

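The top view and depth show the rim at about 78 mm, which is cap_mid of 67 mm: the groove height, 1 mm above the pin. The slot runs through (196.5,239.5) and (191.5,248.5), and the pin lies in the groove but close against the stop. The cap is roughly 10° too far clockwise, so I'll regrasp it and centre it.

jog_arm(series=[[0.6, [-8, -50, 0], [0, 0, 0]], [0.6, [-18, -105, 0], [0, 0, 0]], [0.6, [-28, -165, 0], [0, 0, 0]], [0.6, [-36, -215, 0], [0, 0, 0]], [0.6, [-38.5, -228.5, 0], [0, 0, 0]], [0.6, [-38.5, -228.5, 30], [0, 0, 0]], [0.6, [-38.5, -228.5, 70], [0, 0, 0]], [0.6, [-38.5, -228.5, 95], [0, 0, 0]], [0.6, [-38.5, -228.5, 100], [0, 0, 0]], [0.6, [-38.5, -228.5, 100], [0, 0, 0]]])

```text
time_s: 25.9
ee_pos: [0.4568, 0.0832, 0.051]
eef_rot: [3.141, 0.0, 0.004]
contact_force: [-0.3, -0.2, 0.4]
grip_width: 0.601
grip_force: 0.0
```

```bash
python3 -c "
from h import *
go(.4555,.0847,.0508)"
```

```text
t 25.9 pos [0.4568 0.0832 0.051 ] yaw 0.004 F [-0.29 -0.19  0.4 ] M [0.013 0.016 0.012] grip 0.601 0.0
shift mm [-1.3 -1.5  0.2] turn [0.0002 0.0003 0.    ]
```

jog_arm(series=[[0.6, [-1, -1.2, 0.2], [0, 0, 0]], [0.6, [-1, -1.2, 0.2], [0, 0, 0]], [0.2, [-1, -1.2, 0.2], [0, 0, 0]], [0.2, [-1, -1.2, 0.2], [0, 0, 0]], [0.2, [-1, -1.2, 0.2], [0, 0, 0]], [0.2, [-1, -1.2, 0.2], [0, 0, 0]]])

```text
time_s: 26.65
ee_pos: [0.4555, 0.0844, 0.0506]
eef_rot: [3.141, 0.001, 0.004]
contact_force: [0.6, -0.0, 2.0]
grip_width: 0.311
grip_force: 30.0
```

```bash
python3 s.py
```

```text
F world [-0.82 -0.08  0.98] F tool [-0.83  0.08 -0.98] M [0.04  0.067 0.011]
t 26.85 pos [0.4556 0.0844 0.0506] yaw 0.0038 F [-0.29 -0.38  1.2 ] M [0.02  0.025 0.012] grip 0.312 30.0
shift mm [ -0.8  -1.5 -34.4] turn [0.0001 0.0006 0.    ]
```

jog_arm(series=[[0.2, [0, 0, 1], [0, 0, 0]], [0.2, [0, -0.1, 1], [0, 0, -0.09]], [0.2, [0, -0.2, 1], [0, 0, -0.18]], [0.2, [0, -0.2, 1], [0, 0, -0.18]], [0.2, [0, -0.2, 0.2], [0, 0, -0.18]], [0.2, [0, -0.2, -0.3], [0, 0, -0.18]], [0.2, [0, -0.2, -0.3], [0, 0, -0.18]]])

```text
time_s: 27.72
ee_pos: [0.456, 0.0846, 0.0507]
eef_rot: [3.142, -0.0, 0.184]
contact_force: [1.6, 0.7, -1.0]
grip_width: 0.306
grip_force: 30.0
```

```bash
python3 s.py
```

```text
F world [ 1.68  1.11 -1.35] F tool [ 1.85 -0.78  1.35] M [ 0.168 -0.19  -0.005]
t 27.925 pos [0.4559 0.0847 0.0507] yaw 0.1837 F [ 2.31  0.49 -1.44] M [ 0.219 -0.2   -0.017] grip 0.307 30.0
shift mm [ -0.9  -1.4 -34.3] turn [0.0001 0.     0.    ]
```

Held by the pin at the same height. I'll release, retreat and check once more.

jog_arm(series=[[0.6, [0, 0, 0], [0, 0, 0]], [0.6, [0, 0, 0], [0, 0, 0]], [0.6, [0, 0, -40], [0, 0, 0]], [0.6, [0, 0, -85], [0, 0, 0]], [0.6, [0, 60, -100], [0, 0, 0]], [0.6, [0, 120, -100], [0, 0, 0]], [0.6, [0, 180, -100], [0, 0, 0]], [0.6, [0, 230, -100], [0, 0, 0]], [0.6, [0, 230, -100], [0, 0, 0]]])

```text
time_s: 29.05
ee_pos: [0.4988, -0.1454, 0.151]
eef_rot: [3.14, -0.001, 0.179]
contact_force: [0.1, 0.7, 0.2]
grip_width: 0.597
grip_force: 0.0
```

Run:
```python
from h import *
fr=[cams.read_camera("top") for _ in range(4)]
d=np.median([f[1] for f in fr],0);p=np.median([f[0] for f in fr],0).astype(np.uint8)
X=cloud("top",d)
for v in range(235,253): print(v,185,(X[v,185:206,2]*1000).round().astype(int))
q=cams.read_camera("scene")[0];c=proj("scene",[.4533,.084,.05])[0]
cv2.imwrite("pics/t7.png",np.hstack([crop(p,194,243,14,16),crop(q,c[0],c[1],28,8)]))
go(.4555,.0847,.0508)
```

```text
235 185 [14 16 16 15 17 15 16 18 14 25 25 27 25 25 23 25 24 25 25 27 15]
236 185 [15 15 17 16 15 77 78 78 78 78 79 77 77 26 23 24 25 26 25 24 15]
237 185 [15 14 16 76 78 77 77 76 72 71 73 77 76 78 75 27 24 26 26 25 15]
238 185 [14 17 78 78 76 73 67 66 67 66 66 57 56 77 79 74 27 24 25 26 16]
239 185 [15 14 77 78 72 66 67 66 66 67 61 57 57 71 77 78 71 27 25 25 16]
240 185 [16 77 77 72 65 65 65 66 67 68 59 34 33 72 72 78 76 58 26 23 15]
241 185 [17 78 76 67 65 64 65 63 66 62 27 26 71 71 71 76 78 73 26 23 16]
242 185 [76 77 72 74 66 65 67 68 57 27 27 27 71 71 74 76 79 75 26 26 16]
243 185 [77 77 71 71 71 65 68 66 68 71 70 27 73 72 72 71 77 76 60 27 17]
244 185 [78 79 70 72 71 71 66 68 70 72 70 68 72 73 70 71 77 74 65 25 27]
245 185 [78 78 71 71 73 70 70 26 69 71 70 68 63 66 71 76 78 72 63 27 28]
246 185 [16 77 72 71 72 70 72 62 69 69 69 68 67 66 65 77 77 73 57 28 27]
247 185 [15 79 77 71 72 73 67 57 28 26 67 68 67 66 63 79 76 68 34 26 26]
248 185 [15 77 77 74 72 72 65 34 27 27 65 67 65 65 78 78 74 60 27 27 27]
249 185 [14 17 77 76 75 70 59 51 27 69 66 66 66 79 77 74 64 34 27 27 26]
250 185 [16 15 14 77 79 78 58 59 57 65 66 79 78 77 76 67 56 28 27 27 17]
251 185 [15 15 15 15 78 77 79 78 76 77 78 77 77 71 68 37 30 27 28 14 15]
252 185 [15 17 15 15 16 16 75 76 76 76 76 73 67 59 28 25 29 28 24 17 16]
t 29.3 pos [ 0.4968 -0.1399  0.1507] yaw 0.1854 F [0.24 0.35 1.29] M [ 0.041 -0.055  0.023] grip 0.601 0.0
shift mm [   1.  -228.2  100.1] turn [-0.0012  0.0019 -0.    ]
```

View pics/t7.png

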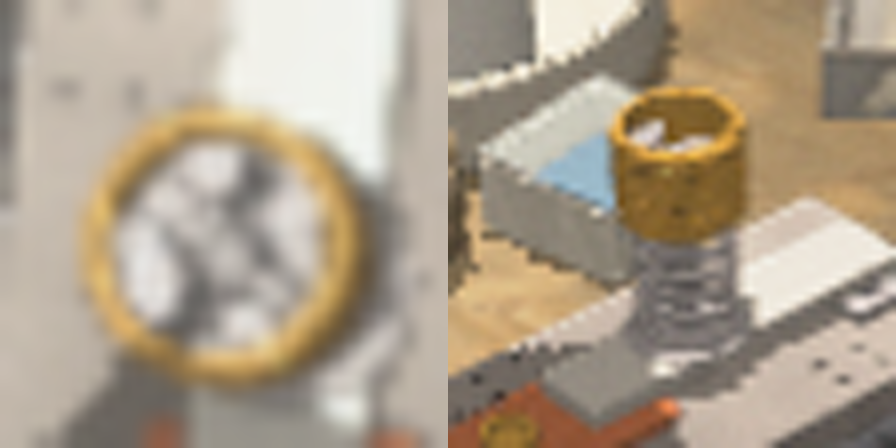

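The left crop shows the cap level on the post, with the pin lying in the groove. The slot runs (196,239)–(192,249.5), about 78° from the pin, and the rim is still at 78 mm. The right crop shows the unit upright and the strap down on the copper plate.

```bash
python3 -c "
from station import job
print(job.close_job())"
```

```text
the job is handed in; nothing more can be done
None
```

The hold-down spring is fitted and the job is handed in at about 29 s. The cap is locked with the pin in its groove (rim at the locked height, confirmed from above after letting go), the strap is down on the copper plate, and the gripper is clear.

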